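# Clear the bench plate with a scraper and hold up a fresh-drilled bush in tongs

## Robot

A 7-joint arm with a two-finger parallel gripper is mounted at the origin on the work surface. World frame = base frame: x ahead of the robot, y to its left, z up, the work surface at z = 0. Lengths are in m, angles in rad, forces in N, time in s.
With the tool pointing down it reaches from about 0.4 to 0.875 m from the base axis. Payload 19.3 kg.
Tool frame: the origin (TCP) lies at the very end of the fingers, on their centre line; the grasp point (between the pads) lies 19 mm behind it; z points along the fingers, y is the line along which they close (so a half turn about z gives the same grasp; the last joint's range is limited). The gripper opens to 85 mm and grips with 20 to 120 N. Pads are 22 mm wide; open, the fingers measure 114 mm over their backs; the gripper's body (76 mm by 85 mm) begins 54 mm behind the grasp point. The pads swing forward as they close: fully open they stand 13 mm farther back than shut.
Start: joints at [-1.303, 0.521, -0.036, 1.599, 0.021, 1.021, -0.113], TCP at [0.207, 0.59, 0.231] pointing down, gripper open.
Joint ranges: [-2.91, 2.91], [-0.3, 2.13], [-1.5, 1.42], [0.17, 2.43], [-1.26, 4.41], [0.16, 1.93], [-2.52, 2.52]. Speed limits (rad/s): [1.89, 1.89, 2.39, 2.39, 3.01, 3.01, 3.01].

## Interface

Orientations are given as [roll, pitch, yaw] about the fixed x, y, z axes, in that order (R = Rz(yaw) Ry(pitch) Rx(roll)).
In Python, from workcell import bot gives the robot as it stands.
- The arm moves only by the shell command python3 -m crank 'ROWS' [FORCE]. ROWS is a JSON object of lists of equal length, an entry for each row: "travel": the shift along the world's x, y, z in cm, a list of three; "turn": the turn, a rotation vector about the world's x, y, z in degrees, a list of three; "gripper": the closure, from 0 (fully open) to 1 (shut). A call has exactly 5 rows; each row is the pose to reach, as a shift and turn from the pose commanded when the call began; what a row does not reach only later rows make up. A row lasts 1/10 s, in which the tool goes at most 50 mm and 8.59 degrees, less where a joint would pass 70% of its speed; a pose out of reach is approached as far as the arm can. A call with a gripper value outside its range is refused whole. The fingers move at their own pace and stop on an object; FORCE is the grip in N (left out, the last holds). Time passes only in rows, so rows that repeat a pose let the fingers close, or fill a call up. It gives the time, the measured TCP pose, the force, the opening and the grip force at its end, in the units of the state.
- bot.observe(): the state, without advancing time (a new reading comes with each control period).
- bot.grab_frame(name): name is "side" or "top"; returns a dict with "pixels" (420x560x3 uint8, red, green, blue), "fx", "fy", "cx", "cy" (pixels), "extrinsics" (4x4, takes a point from world to camera coordinates). Camera axes: x right, y down, z forward; pixel columns grow to the right and rows downward; lengths in m; the calibration is good to about 2 mm. A picture is of the moment at which its call begins. There is no depth.
- bot.job_done(): hands the job in; it is judged then, once.
The state is a dict: "clock": time; "qpos": joint angles; "qd": joint speeds; "joint_efforts": joint torques, N m; "position": TCP position; "tool_rot": TCP orientation; "force": force on the tool from outside, world axes, zero at the start; "moment": the same for the moment, N m; "grip_width": finger opening in m; "finger_force": force on a finger pad.
Only numpy, scipy, OpenCV 4.12 (cv2) and the standard library are available. Lean on these libraries where they do the work, as an engineer would, in place of code of your own. Each camera call takes 0.05 s, during which the arm holds its last target. There are 200 camera calls.

## Task

The five sawn chips and the freshly drilled brass bush on the bench plate are sharp, so never touch them with the gripper. Push all the chips off the plate into the blue tray with the scraper block, leaving the bush standing where it is, and stand the scraper back on the bench; then take hold of the bush with the spring tongs, lift it straight up and finish still holding it there in the tongs, upright and still, about 12 cm clear above the plate. Leave everything else on the bench undisturbed.

Things in the scene. Friction and masses are not known exactly. Their poses are not given: they have to be found in the camera images.
- plate: Dark steel bench plate fixed on the bench, 200 (its x) x 320 (its y) x 30 mm thick. Origin: centre of its underside, so its flat top is 30 mm above the origin. It does not move.
- tray: Blue sheet-metal chip tray fixed tight against the plate's -y end, 200 (x) x 110 (y) mm, 28 mm deep, 2 mm floor and walls; its side towards the plate (+y) is open and lies flush with the plate's end, so whatever is pushed over that end drops in. Origin: centre of its underside; axes as the plate's. Does not move.
- bush: The work: freshly drilled brass bush standing upright on the plate near its +y end, a cylinder 26 mm in diameter and 34 mm tall, about 130 g (100 to 170 g). Origin: centre of its underside, z up its axis. Sharp: not to be touched by the robot itself.
- scraper: Scraper block standing on the bench: wooden block with a rubber sole, 140 mm long (its x) x 30 mm (its y) x 24 mm tall, with an upright grip rib in the middle on top, 90 mm (x) x 22 mm (y), from 24 to 64 mm above the underside. About 160 g. Origin: centre of its underside, z up. Stands right or left of the plate, the tongs on the other side.
- tongs: Steel spring tongs with red grips, 140 g, on edge, legs opening sideways, right or left of the plate. Origin: underside, midway between the legs at the middle of the red grips (hold here, near the centre of mass); x forward to the jaws, y left, z up. Bow end 115 mm behind, jaw ends 117 mm ahead. Red grips 80 mm long (40 each way), 22 mm tall from the underside, 59 mm over both at rest.
- jaws (a point): Point midway between the tongs' jaws, 101 mm ahead of the tongs' origin, 11 mm above their underside. Upright flat jaw faces, 32 mm long (16 each way), 22 mm tall. Squeezing the grips closes both jaws alike about the tongs' middle line: jaw gap 55 mm at 59 mm over the grips, 40 mm at 52 mm, 26 mm (the bush; legs parallel) at 44.5 mm.
- tong_left: Left leg of the tongs (+y side). Origin: its rear hinge, at the underside, 95 mm behind and 17 mm left of the tongs' origin; x along the leg towards the jaw. At rest splayed outward 0.075 rad. Its spring pushes back on a squeeze at the grips with 2.5 N at rest to 9 N at 44.5 mm, and opens the tongs when let go.
- tong_right: Right leg of the tongs (-y side), the mirror image of the left.
- chip1: Sharp sawn-off brass chip, block 18 x 13 x 7 mm, about 14 g, lying on the plate's -y half, within 60 mm of the plate's long middle line. Origin: centre of its underside.
- chip2: Sharp sawn-off brass chip, round slice 18 across x 7 mm, about 14 g, lying on the plate's -y half, within 60 mm of the plate's long middle line. Origin: centre of its underside.
- chip3: Sharp sawn-off brass chip, block 16 x 14 x 8 mm, about 14 g, lying on the plate's -y half, within 60 mm of the plate's long middle line. Origin: centre of its underside.
- chip4: Sharp sawn-off brass chip, block 20 x 10 x 8 mm, about 14 g, lying on the plate's -y half, within 60 mm of the plate's long middle line. Origin: centre of its underside.
- chip5: Sharp sawn-off brass chip, round slice 20 across x 6 mm, about 14 g, lying on the plate's -y half, within 60 mm of the plate's long middle line. Origin: centre of its underside.
- block: Bystander: bright steel setting block with holes, 25 x 75 x 25 mm tall, lying on the plate's far (+x, +y) corner. Origin: centre of its underside.
- caliper: Bystander: caliper lying between the robot and the plate, about 200 mm long and 12 mm high, lying across (along y). Origin near its middle, underside.
- steel_bush: Bystander: finished silver-coloured bush, 30 mm in diameter, 28 mm tall, standing on the bench beyond the plate. Not the work. Origin: centre of its underside.
- hammer: Bystander: hammer lying beyond the plate, 280 mm long. Origin near its middle, underside.
- oiler: Bystander: red oil can, 60 mm in diameter, 100 mm tall with a spout to 165 mm, standing at the back right. Origin: centre of its underside.
Things that resemble listed ones, but are neither listed nor needed, are in the scene too. Of the things like the scraper, leave any that is green; of the rest the larger one is meant.

How it is judged:
By the outcome, as a careful person would: the job done as asked, in the order asked, and still so for the second after the job is handed in, while the arm keeps its last pose, push and grip.
It also fails if it takes over 67 s, if anything falls off the work surface, if the arm or the gripper's body presses on something with over 40 N, if the wrist force passes 120 N, or if a joint passes its speed limit or range.

## Working session

There is one attempt and no reset: what is moved stays moved. The work goes in short steps, Python scripts to look and compute and a shell command to move; the robot and the scene stay as the last step left them, time stands still between calls to the robot, and variables do not carry over. Pictures are saved under pics/ and viewed, at most 10 in all, crops included, and the job is handed in when it is done.

```bash
mkdir -p pics; ls; python3 - <<'E'
from workcell import bot
import cv2
for n in("side","top"):
    f=bot.grab_frame(n); cv2.imwrite(f"pics/{n}0.png",f["pixels"][:,:,::-1])
    print(n,f["fx"],f["fy"],f["cx"],f["cy"],f["extrinsics"].round(4).tolist())
s=bot.observe()
for k in s: print(k,s[k])
E
```

```text
pics
side 426.8326751676292 426.8326751676292 276.6837621802982 209.82655501656689 [[-0.9875, -0.1574, -0.0098, 0.5587], [-0.0779, 0.5408, -0.8375, 0.1386], [0.1371, -0.8263, -0.5463, 1.0157], [0.0, 0.0, 0.0, 1.0]]
top 445.60859015492736 445.60859015492736 271.8036722298699 204.64643111646078 [[0.02, -0.9998, -0.0007, -0.0497], [-0.9889, -0.0197, -0.1472, 0.586], [0.1471, 0.0037, -0.9891, 1.446], [0.0, 0.0, 0.0, 1.0]]
clock 0.1
qpos [-1.30317555  0.52198596 -0.03634477  1.5999029   0.02117946  1.02109333
 -0.11280903]
qd [ 0.00276149 -0.00327297  0.00086993 -0.00371181  0.00157598  0.00045111
  0.0010433 ]
joint_efforts [ 4.15181727e-03 -9.28476691e+01  1.98450610e+00 -3.70531690e+01
  1.81896222e-02  5.49651289e-03  5.96185373e-05]
position [0.20706719 0.58940527 0.23078065]
tool_rot [-3.14058781e+00  4.26004924e-05  2.80375531e+00]
force [-0.40988431 -0.12750196 -0.069875  ]
moment [ 0.00090809 -0.01241136  0.01872841]
finger_force 0.0
grip_width 0.08533826161986027
```

View pics/top0.png

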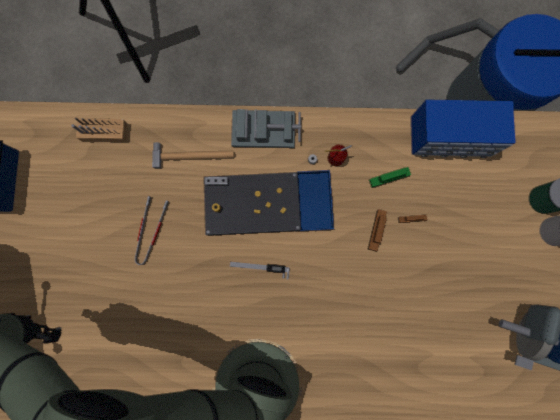

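View pics/side0.png

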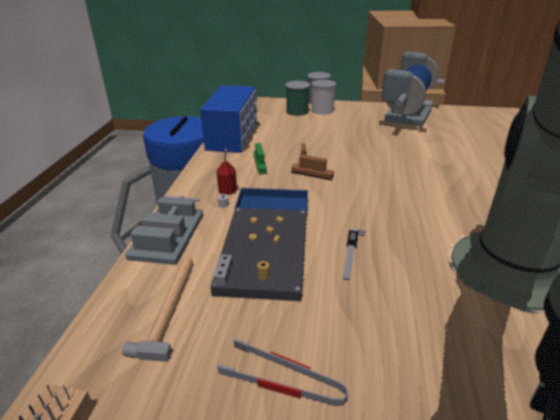

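The top view shows the plate at about (252,204), tray (316,200), bush (216,207) and chips at (257-283,190-212). The larger brown scraper is at (377,230) and the tongs' red grips at (140,228) and (157,232). The side view agrees: scraper (313,165), bush (263,270), tongs (285,372). Next I'll measure.

```bash
cat > h.py <<'E'
from workcell import bot
import numpy as np, cv2
def grab(n):
    f=bot.grab_frame(n); f["hsv"]=cv2.cvtColor(f["pixels"],cv2.COLOR_RGB2HSV); return f
def ray(f,uv):
    E=f["extrinsics"];R=E[:3,:3];c=-R.T@E[:3,3]
    d=R.T@np.array([(uv[0]-f["cx"])/f["fx"],(uv[1]-f["cy"])/f["fy"],1]);return c,d/np.linalg.norm(d)
def onz(f,uv,z):
    c,d=ray(f,uv);return c+d*(z-c[2])/d[2]
def tri(f,u,g,v):
    (a,d),(b,e)=ray(f,u),ray(g,v)
    s=np.linalg.lstsq(np.stack([d,-e],1),b-a,rcond=None)[0];p,q=a+s[0]*d,b+s[1]*e
    return (p+q)/2,np.linalg.norm(p-q)
def proj(f,P):
    p=f["extrinsics"][:3,:3]@np.array(P)+f["extrinsics"][:3,3];return np.array([f["fx"]*p[0]/p[2]+f["cx"],f["fy"]*p[1]/p[2]+f["cy"]])
def blobs(f,lo,hi,box,amin=4):
    m=cv2.inRange(f["hsv"],np.array(lo),np.array(hi));k=np.zeros_like(m);x0,y0,x1,y1=box;k[y0:y1,x0:x1]=m[y0:y1,x0:x1]
    n,l,st,c=cv2.connectedComponentsWithStats(k,connectivity=8)
    out=[]
    for i in range(1,n):
        if st[i,4]>=amin:
            pts=np.argwhere(l==i)[:,::-1].astype(np.float32);out.append((c[i],st[i,4],cv2.minAreaRect(pts),pts))
    return out
E
python3 - <<'E'
from h import *
t,s=grab("top"),grab("side")
for f,p in((t,[(377,230),(377,220),(377,240),(395,230),(140,228),(157,232),(216,207),(268,205),(230,220),(316,200),(360,250)]),(s,[(313,172),(313,162),(304,148),(280,387),(290,360),(263,270),(270,230),(340,185)])):
    print([(q,f["hsv"][q[1],q[0]].tolist()) for q in p])
for nm,f,b in(("top",t,(205,170,300,238)),("side",s,(215,185,312,295))):
    print(nm,"brass");[print(c.round(1),a) for c,a,r,_ in blobs(f,(15,110,90),(32,255,255),b)]
for nm,f,b in(("top",t,(125,190,175,268)),("side",s,(210,335,350,410))):
    print(nm,"red");[print(c.round(1),a,r) for c,a,r,_ in blobs(f,(0,150,60),(6,255,255),b)+blobs(f,(172,120,60),(180,255,255),b)]
a=cv2.resize(t["pixels"][195:270,350:450],None,fx=4,fy=4,interpolation=2);b=cv2.resize(s["pixels"][130:195,280:350],(400,372),interpolation=2)
c=cv2.resize(t["pixels"][190:270,120:180],(375,500)[0:2],interpolation=2)
im=np.zeros((600,800,3),np.uint8);im[:300,:400]=a;im[:372,400:]=b
d=cv2.resize(s["pixels"][335:410,210:350],(420,225),interpolation=2);im[372:597,380:800]=d
e=cv2.resize(t["pixels"][165:240,200:300],(380,285),interpolation=2);im[305:590,:380]=e
cv2.imwrite("pics/m1.png",im[:,:,::-1])
E
```

```text
[((377, 230), [13, 163, 86]), ((377, 220), [13, 155, 79]), ((377, 240), [12, 154, 104]), ((395, 230), [16, 107, 133]), ((140, 228), [4, 146, 117]), ((157, 232), [4, 198, 67]), ((216, 207), [17, 122, 48]), ((268, 205), [20, 157, 146]), ((230, 220), [126, 21, 61]), ((316, 200), [109, 187, 90]), ((360, 250), [15, 105, 148])]
[((313, 172), [10, 130, 94]), ((313, 162), [13, 135, 81]), ((304, 148), [11, 137, 127]), ((280, 387), [1, 197, 106]), ((290, 360), [0, 136, 143]), ((263, 270), [19, 142, 108]), ((270, 230), [19, 138, 140]), ((340, 185), [14, 94, 179])]
top brass
[279. 190.] 21
[257.5 193.2] 28
[215.5 206.7] 43
[267.9 204.2] 21
[282.6 209.9] 22
[256.6 210.9] 17
side brass
[253.4 219.5] 28
[279.1 218.7] 29
[269.3 228.9] 28
[252.5 236.4] 38
[276.1 238.2] 27
[262.7 269.7] 153
top red
[156.3 233.1] 36 ((156.2412872314453, 233.0938262939453), (1.5533406734466553, 23.403675079345703), 21.250507354736328)
[138.5 234.5] 4 ((138.50001525878906, 234.50003051757812), (0.4472135305404663, 3.130495071411133), 26.56505012512207)
side red
[275.5 353.5] 4 ((275.5000305175781, 353.5), (3.130495071411133, 0.4472135305404663), 26.56505012512207)
[278.7 387.8] 280 ((278.5566101074219, 387.8018798828125), (44.367454528808594, 7.005388259887695), 15.945395469665527)
```

View pics/m1.png

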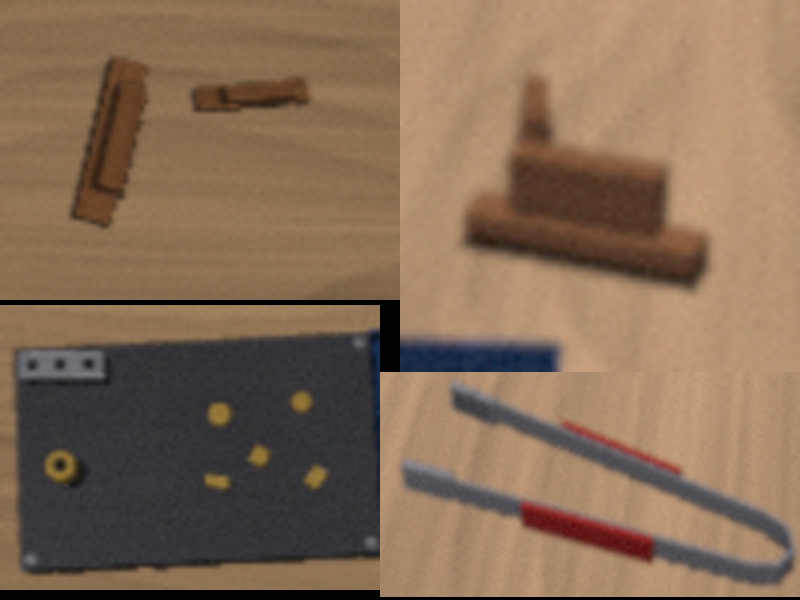

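The crops show clear silhouettes for the scraper (base plus rib), the brass pieces, and the tongs with both grips. Now for precise coordinates.

```bash
cat > meas.py <<'E'
from h import *
t,s=grab("top"),grab("side")
# plate: dark mask
r=max(blobs(t,(0,0,35),(180,70,85),(195,165,302,242),50),key=lambda b:b[1])
print("plate",[onz(t,p,.03).round(4).tolist()[:2] for p in cv2.boxPoints(r[2])],r[2][2])
r=max(blobs(t,(100,120,30),(120,255,255),(290,160,345,240),50),key=lambda b:b[1]);print("tray",[onz(t,p,.015).round(4).tolist()[:2] for p in cv2.boxPoints(r[2])])
# scraper
for nm,f,b in(("top",t,(360,200,395,260)),("side",s,(285,155,345,185))):
    m=max(blobs(f,(5,118,40),(16,255,125),b,30),key=lambda b:b[1]);p=m[3]
    print("scr",nm,m[0],m[1],m[2],"ext L/R/T/B",[p[i].tolist() for i in(p[:,0].argmin(),p[:,0].argmax(),p[:,1].argmin(),p[:,1].argmax())])
    if nm=="top": print([onz(f,q,.024).round(4).tolist() for q in cv2.boxPoints(m[2])])
# tongs
for nm,f,b in(("top",t,(128,188,176,270)),("side",s,(208,333,355,408))):
    h=f["hsv"];k=np.zeros(h.shape[:2],np.uint8);x0,y0,x1,y1=b
    k[y0:y1,x0:x1]=((h[...,1]<80)&(h[...,2]<150))[y0:y1,x0:x1]*255
    for rr in((h[...,0]<8)|(h[...,0]>170),):
        red=np.zeros_like(k);red[y0:y1,x0:x1]=(rr&(h[...,1]>110))[y0:y1,x0:x1]*255
    n,l,st,c=cv2.connectedComponentsWithStats(red)
    for i in range(1,n):
        if st[i,4]>8:
            p=np.argwhere(l==i)[:,::-1];print(nm,"red",c[i].round(1),st[i].tolist(),p[p[:,1].argmin()],p[p[:,1].argmax()],p[p[:,0].argmin()],p[p[:,0].argmax()])
    im=f["pixels"][y0:y1,x0:x1].copy();sc=5
    im=cv2.resize(im,None,fx=sc,fy=sc,interpolation=cv2.INTER_CUBIC);cv2.imwrite(f"pics/t_{nm}.png",im[:,:,::-1])
# bush, chips
for c,a,r,p in blobs(t,(15,100,80),(32,255,255),(205,170,300,238),6): print("brass",c.round(1),onz(t,c,.064 if c[0]<230 else .037).round(4))
c=cv2.minEnclosingCircle(blobs(t,(15,100,60),(32,255,255),(205,195,230,220),6)[0][3]);print(c,onz(t,c[0],.064).round(4))
for y in range(200,214):print(t["hsv"][y,208:224,1].tolist())
E
python3 meas.py
```

```text
plate [[0.6808, 0.1999], [0.7037, -0.1223], [0.5041, -0.1344], [0.4819, 0.1816]] 87.1375961303711
tray [[0.7055, -0.1233], [0.7144, -0.2341], [0.5136, -0.2458], [0.505, -0.1372]]
scr top [377.59866962 229.74279379] 451 ((377.5294189453125, 229.88238525390625), (11.641709327697754, 41.71612548828125), 14.03624439239502) ext L/R/T/B [[368.0, 248.0], [386.0, 211.0], [378.0, 209.0], [372.0, 250.0]]
[[0.4475, -0.3579, 0.024], [0.5846, -0.3937, 0.024], [0.5757, -0.4317, 0.024], [0.4389, -0.3954, 0.024]]
scr side [312.30571992 167.11045365] 507 ((313.2230224609375, 166.11886596679688), (40.556663513183594, 18.03995704650879), 12.804265975952148) ext L/R/T/B [[292.0, 168.0], [332.0, 172.0], [302.0, 155.0], [321.0, 177.0]]
top red [139.7 228.7] [137, 218, 6, 23, 26] [142 218] [137 240] [137 240] [142 218]
top red [156.1 232.8] [152, 222, 10, 23, 64] [159 222] [152 244] [152 240] [161 223]
side red [290.6 359.9] [271, 352, 39, 17, 85] [271 352] [308 368] [271 352] [309 367]
side red [278.7 387.7] [257, 378, 44, 20, 368] [258 378] [297 397] [257 379] [300 390]
brass [242.1 171.7] [0.699 0.065 0
[... 629 characters left out ...]
26]
[19, 17, 14, 5, 83, 143, 150, 161, 157, 143, 133, 56, 13, 18, 18, 21]
[17, 23, 14, 16, 126, 149, 154, 136, 157, 155, 151, 133, 30, 16, 18, 18]
[18, 31, 4, 64, 135, 147, 139, 83, 109, 151, 154, 156, 77, 15, 11, 24]
[18, 22, 17, 58, 140, 148, 138, 61, 99, 148, 154, 166, 137, 9, 41, 14]
[14, 21, 5, 47, 138, 158, 155, 132, 138, 152, 158, 163, 123, 68, 8, 29]
[9, 17, 18, 4, 107, 147, 154, 156, 158, 153, 159, 178, 112, 20, 22, 26]
[17, 13, 26, 4, 55, 105, 150, 159, 162, 167, 156, 170, 102, 20, 23, 9]
[18, 9, 13, 27, 4, 31, 93, 135, 139, 147, 147, 64, 18, 28, 10, 18]
[19, 13, 22, 27, 22, 13, 14, 17, 35, 37, 40, 16, 41, 35, 18, 14]
[18, 13, 14, 24, 21, 29, 13, 22, 21, 21, 14, 15, 20, 25, 18, 14]
```

```bash
python3 - <<'E'
import cv2,numpy as np
a=cv2.imread("pics/t_top.png");b=cv2.imread("pics/t_side.png");im=np.zeros((600,800,3),np.uint8)
im[:410,:240]=a;b=cv2.resize(b,(560,int(b.shape[0]*560/b.shape[1])));im[:b.shape[0],240:]=b
print(b.shape);cv2.imwrite("pics/m2.png",im[:420])
E
```

```text
(285, 560, 3)
```

View pics/m2.png

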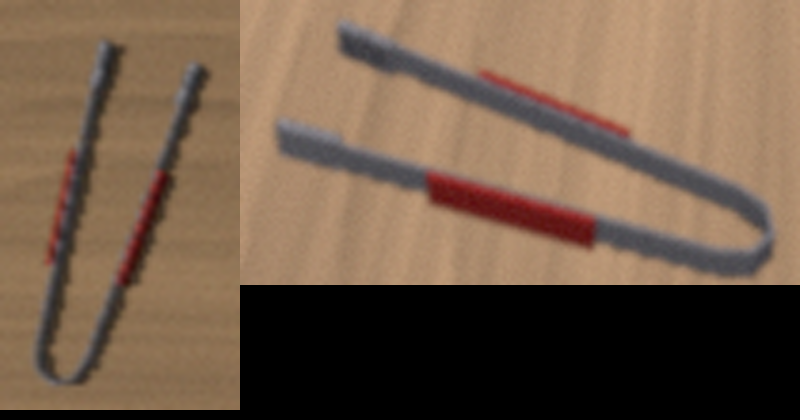

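The crop shows jaw tips at (104,42) and (196,65) and the bow at (62,381) in the top view. In the side view the tips are at (342,22) and (278,120), and the bow at (772,235). I'll triangulate these.

```bash
cat > m2.py <<'E'
from h import *
t,s=grab("top"),grab("side")
T=lambda x,y:((x+.5)/5-.5+128,(y+.5)/5-.5+188)
S=lambda x,y:((x-240+.5)/4-.5+208,(y+.5)/4-.5+333)
P={}
for k,a,b in(("tipL",(104,42),(278,120)),("tipR",(196,65),(342,22)),("bow",(62,381),(772,210)),("gLf",(72,150),(430,172)),("gLb",(50,264),(595,215)),("gRf",(167,170),(480,69)),("gRb",(124,285),(630,130))):
    p,e=tri(t,T(*a),s,S(*b));P[k]=onz(t,T(*a),.022);print(k,p.round(4),round(e,4),"onz",P[k].round(4),"side",onz(s,S(*b),.022).round(4))
tip=(P["tipL"]+P["tipR"])/2;ax=tip-P["bow"];L=np.linalg.norm(ax);ax/=L
print("L",L,"yaw",np.degrees(np.arctan2(ax[1],ax[0])),"org from tip",(tip-.117*ax).round(4),"from bow",(P["bow"]+.115*ax).round(4))
g=(P["gLf"]+P["gLb"]+P["gRf"]+P["gRb"])/4;print("grips mid",g.round(4), "widths",np.linalg.norm(P["gLf"]-P["gRf"]),np.linalg.norm(P["gLb"]-P["gRb"]))
E_=t["extrinsics"];print("cam",(-E_[:3,:3].T@E_[:3,3]).round(3))
T=lambda x,y:((x+.5)/4-.5+350,(y+.5)/4-.5+195)
S=lambda x,y:((x-400+.5)/5.714-.5+280,(y+.5)/5.723-.5+130)
for k,a,z in(("bTL",(109,57),0),("bBL",(71,217),0),("bBR",(108,227),.024),("bTR",(148,64),.024)):
    print(k,onz(t,T(*a),z).round(4),onz(t,T(*a),.024).round(4))
for k,a,b in(("ribF",(122,82),(512,148)),("ribB",(97,190),(665,165))):
    p,e=tri(t,T(*a),s,S(*b));print(k,p.round(4),round(e,4),"side at .064",onz(s,S(*b),.064).round(4))
for k,b,z in(("base +x top",(470,197),.024),("base -x top",(706,235),.024),("+x bot",(466,243),0),("-x bot",(695,287),0)): print(k,onz(s,S(*b),z).round(4))
# bush two views
b=[max(blobs(f,(15,90,60),(32,255,255),x,6),key=lambda b:b[1]) for f,x in((t,(205,195,230,220)),(s,(250,255,275,285)))]
print("bush top",onz(t,b[0][0],.062).round(4),"side rect",b[1][2], "foot z via side L/R/T/B")
p=b[1][3];print(p.min(0),p.max(0))
print("side centroid tri",[v.round(4) if hasattr(v,'round') else v for v in tri(t,b[0][0],s,b[1][0])])
E
python3 m2.py
```

```text
tipL [0.6123 0.3816 0.0254] 0.0027 onz [0.6115 0.3823 0.022 ] side [0.6147 0.3791 0.022 ]
tipR [0.5984 0.3194 0.0206] 0.0026 onz [0.5969 0.3188 0.022 ] side [0.5994 0.3204 0.022 ]
bow [0.3873 0.3948 0.0263] 0.0096 onz [0.3825 0.3963 0.022 ] side [0.3919 0.3915 0.022 ]
gLf [0.5385 0.3983 0.0263] 0.0036 onz [0.5371 0.3994 0.022 ] side [0.541  0.3953 0.022 ]
gLb [0.4631 0.4082 0.0259] 0.0067 onz [0.46   0.4093 0.022 ] side [0.4668 0.4054 0.022 ]
gRf [0.5273 0.3354 0.0191] 0.0042 onz [0.5249 0.3345 0.022 ] side [0.5289 0.3376 0.022 ]
gRb [0.4517 0.3594 0.0203] 0.0093 onz [0.447  0.3589 0.022 ] side [0.4563 0.3604 0.022 ]
L 0.22633503121468226 yaw -11.665208491776298 org from tip [0.4896 0.3742 0.022 ] from bow [0.4951 0.3731 0.022 ]
grips mid [0.4922 0.3755 0.022 ] widths 0.06607908276517445 0.052093606976095906
cam [ 0.368 -0.044  1.516]
bTL [ 0.5859 -0.399   0.    ] [ 0.5824 -0.3934  0.024 ]
bBL [ 0.4483 -0.3648  0.    ] [ 0.447  -0.3597  0.024 ]
bBR [ 0.4393 -0.3905  0.024 ] [ 0.4393 -0.3905  0.024 ]
bTR [ 0.5771 -0.4262  0.024 ] [ 0.5771 -0.4262  0.024 ]
ribF [ 0.5548 -0.393   0.07  ] 0.0012 side at .064 [ 0.5554 -0.4051  0.064 ]
ribB [ 0.4666 -0.3698  0.0765] 0.0006 side at .064 [ 0.4678 -0.3953  0.064 ]
base +x top [ 0.581 -0.419  0.024]
base -x top [ 0.4422 -0.3907  0.024 ]
+x bot [ 0.5816 -0.4069  0.    ]
-x bot [ 0.4461 -0.3726  0.    ]
bush top [0.5725 0.1474 0.062 ] side rect ((262.5, 270.0), (18.0, 11.0), 90.0) foot z via side L/R/T/B
[257. 261.] [268. 279.]
side centroid tri [array([0.5734, 0.1489, 0.0499]), np.float64(0.0016)]
```

Scraper is at about (0.512,-0.397), yaw -14°. Tongs are at about (0.494,0.374), yaw -12°. Plate yaw is about +4°. I'll move over the scraper first.

```bash
python3 -m crank '{"travel":[[2.9,-3.9,0],[5.8,-7.8,0],[8.7,-11.7,0],[11.6,-15.6,0],[14.5,-19.5,0]],"turn":[[0,0,2],[0,0,4],[0,0,5.5],[0,0,5.5],[0,0,5.5]],"gripper":[0,0,0.1,0.2,0.25]}' 20
python3 -m crank '{"travel":[[2.9,-3.9,0],[5.8,-7.8,0],[8.7,-11.7,0],[11.6,-15.6,0],[14.5,-19.5,0]],"turn":[[0,0,0],[0,0,0],[0,0,0],[0,0,0],[0,0,0]],"gripper":[0.25,0.25,0.25,0.25,0.25]}'
python3 -m crank '{"travel":[[0.1,-4.9,0],[0.2,-9.8,0],[0.3,-14.7,0],[0.4,-19.6,0],[0.5,-24.5,0]],"turn":[[0,0,0],[0,0,0],[0,0,0],[0,0,0],[0,0,0]],"gripper":[0.25,0.25,0.25,0.25,0.25]}'
python3 -m crank '{"travel":[[0.1,-4.9,0],[0.2,-9.8,0],[0.3,-14.7,0],[0.4,-19.6,0],[0.5,-24.5,0]],"turn":[[0,0,0],[0,0,0],[0,0,0],[0,0,0],[0,0,0]],"gripper":[0.25,0.25,0.25,0.25,0.25]}'
```

```text
clock: 0.9
position: [0.3531, 0.393, 0.2315]
tool_rot: [3.141, 0.0, 2.9]
force: [0.1, 0.7, 0.3]
grip_width: 0.0642
finger_force: 0.0
clock: 1.4
position: [0.4981, 0.1979, 0.2315]
tool_rot: [3.141, 0.0, 2.9]
force: [0.8, 1.2, 0.9]
grip_width: 0.0638
finger_force: 0.0
clock: 1.9
position: [0.5019, -0.0473, 0.2315]
tool_rot: [3.141, 0.001, 2.9]
force: [0.9, -0.1, 0.4]
grip_width: 0.0638
finger_force: 0.0
clock: 2.4
position: [0.5069, -0.2923, 0.2315]
tool_rot: [3.142, 0.0, 2.9]
force: [0.8, 0.6, -1.1]
grip_width: 0.0642
finger_force: 0.0
```

```bash
python3 -m crank '{"travel":[[0.2,-4.8,0],[0.4,-9,-1],[0.5,-10.5,-4],[0.5,-10.5,-8],[0.5,-10.5,-11]],"turn":[[0,0,0],[0,0,0],[0,0,0],[0,0,0],[0,0,0]],"gripper":[0.25,0.25,0.25,0.25,0.25]}'
python3 - <<'E'
from h import *
t,s=grab("top"),grab("side")
a=cv2.resize(t["pixels"][180:270,330:430],(400,360),interpolation=2);b=cv2.resize(s["pixels"][110:200,270:370],(400,360),interpolation=2)
cv2.imwrite("pics/g1.png",np.hstack([a,b])[:,:,::-1])
E
```

```text
clock: 2.9
position: [0.5114, -0.3956, 0.119]
tool_rot: [3.141, -0.001, 2.899]
force: [0.7, 0.4, -0.6]
grip_width: 0.064
finger_force: 0.0
```

View pics/g1.png

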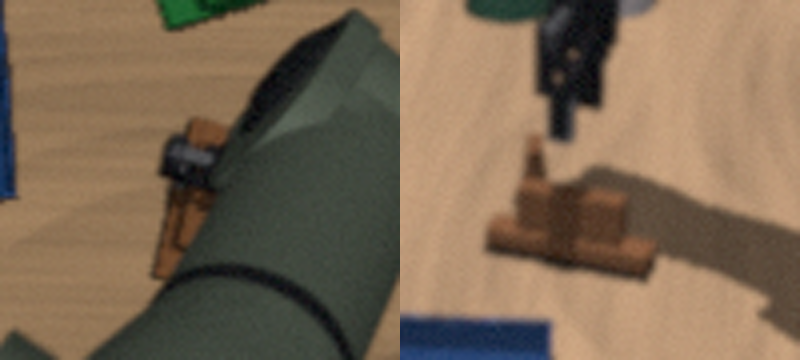

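The gripper hangs over the middle of the rib (side crop: finger at u≈562, rib spans 518–628). I'll go down and grip.

```bash
python3 -m crank '{"travel":[[0,0,-3],[0,0,-6],[0,0,-8],[0,0,-8.7],[0,0,-8.7]],"turn":[[0,0,0],[0,0,0],[0,0,0],[0,0,0],[0,0,0]],"gripper":[0.25,0.25,0.25,0.25,0.25]}' 40
python3 -m crank '{"travel":[[0,0,0],[0,0,0],[0,0,0],[0,0,0],[0,0,0]],"turn":[[0,0,0],[0,0,0],[0,0,0],[0,0,0],[0,0,0]],"gripper":[0.5,0.7,0.9,1,1]}' 40
python3 -m crank '{"travel":[[0,0,0],[0,0,0],[0,0,0],[0,0,0],[0,0,0]],"turn":[[0,0,0],[0,0,0],[0,0,0],[0,0,0],[0,0,0]],"gripper":[1,1,1,1,1]}' 40
```

```text
clock: 3.5
position: [0.5125, -0.3955, 0.035]
tool_rot: [-3.141, 0.0, 2.9]
force: [-0.5, 0.6, 0.5]
grip_width: 0.0645
finger_force: 0.0
clock: 4.0
position: [0.5126, -0.3956, 0.0354]
tool_rot: [-3.141, 0.001, 2.9]
force: [-0.8, 0.8, 7.9]
grip_width: 0.0214
finger_force: 42.3
clock: 4.5
position: [0.5127, -0.3957, 0.0354]
tool_rot: [-3.141, 0.001, 2.9]
force: [-1.1, 1.2, 8.6]
grip_width: 0.0214
finger_force: 42.3
```

```bash
python3 -m crank '{"travel":[[0,0,1],[0,0,4],[0,0,9],[0.8,4.7,9],[1.6,9.4,9]],"turn":[[0,0,0],[0,0,0],[0,0,0],[0,0,4],[0,0,8]],"gripper":[1,1,1,1,1]}' 40
python3 -m crank '{"travel":[[0.8,4.7,0],[1.6,9.4,0],[2.4,14.1,0],[3.2,18.8,0],[4,23.5,0]],"turn":[[0,0,4],[0,0,8],[0,0,10],[0,0,10],[0,0,10]],"gripper":[1,1,1,1,1]}' 40
python3 -m crank '{"travel":[[0.9,4.8,0],[1.8,9.6,0],[2.6,14.2,0],[2.6,14.2,0],[2.6,14.2,0]],"turn":[[0,0,0],[0,0,0],[0,0,0],[0,0,0],[0,0,0]],"gripper":[1,1,1,1,1]}' 40
python3 - <<'E'
from h import *
print(bot.observe()["tool_rot"])
t,s=grab("top"),grab("side")
a=cv2.resize(t["pixels"][160:250,195:305],(440,360),interpolation=2);b=cv2.resize(s["pixels"][150:300,210:320],(264,360),interpolation=2)
cv2.imwrite("pics/g2.png",np.hstack([a,b])[:,:,::-1])
E
```

```text
clock: 5.0
position: [0.5284, -0.3015, 0.1265]
tool_rot: [-3.14, 0.003, 3.039]
force: [1.7, 0.8, -3.1]
grip_width: 0.021
finger_force: 40.9
clock: 5.5
position: [0.5683, -0.0646, 0.1252]
tool_rot: [-3.141, 0.001, -3.069]
force: [1.4, -0.9, -2.3]
grip_width: 0.0214
finger_force: 40.9
clock: 6.0
position: [0.594, 0.0768, 0.1247]
tool_rot: [-3.142, 0.0, -3.067]
force: [-1.5, -1.2, -2.2]
grip_width: 0.0212
finger_force: 41.0
[-3.14158694e+00  1.17121986e-04 -3.06695518e+00]
```

View pics/g2.png

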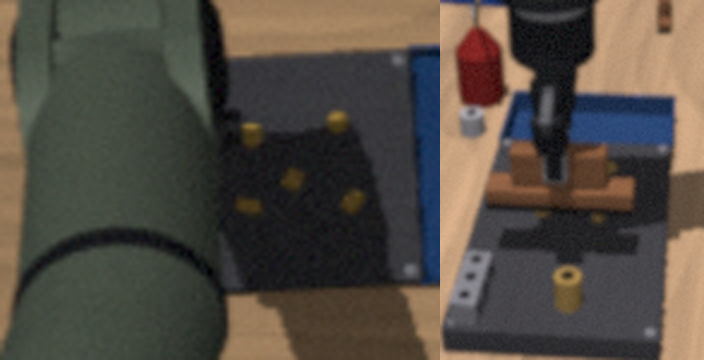

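The scraper is level in the gripper over the plate. The bush and chips are untouched (side crop: bush at (567,290), chips at u 540–605). I'll lower to about 1.5 mm clearance and check force before sweeping.

```bash
python3 -m crank '{"travel":[[0,0,-2],[0,0,-4],[0,0,-5.3],[0,0,-5.8],[0,0,-5.8]],"turn":[[0,0,0],[0,0,0],[0,0,0],[0,0,0],[0,0,0]],"gripper":[1,1,1,1,1]}' 40
python3 -m crank '{"travel":[[0.08,-1.1,0],[0.15,-2.2,0],[0.23,-3.3,0],[0.31,-4.4,0],[0.39,-5.5,0]],"turn":[[0,0,0],[0,0,0],[0,0,0],[0,0,0],[0,0,0]],"gripper":[1,1,1,1,1]}' 40
python3 - <<'E'
from h import *
t,s=grab("top"),grab("side")
a=cv2.resize(t["pixels"][160:250,235:345],(440,360),interpolation=2);b=cv2.resize(s["pixels"][170:300,210:320],(304,360),interpolation=2)
cv2.imwrite("pics/g3.png",np.hstack([a,b])[:,:,::-1])
E
```

```text
clock: 6.6
position: [0.5941, 0.0751, 0.0662]
tool_rot: [-3.142, -0.001, -3.07]
force: [-0.3, -0.1, -1.3]
grip_width: 0.0215
finger_force: 41.1
clock: 7.1
position: [0.5982, 0.0193, 0.0664]
tool_rot: [-3.141, 0.0, -3.07]
force: [1.4, 1.0, -2.2]
grip_width: 0.0214
finger_force: 41.1
```

View pics/g3.png

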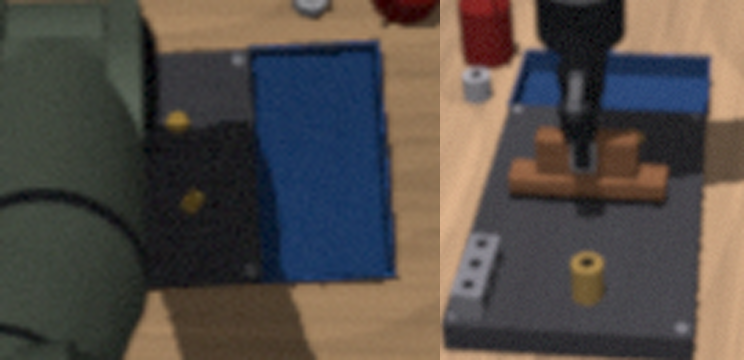

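Scraper is flat just above the plate, with no contact force, and all the chips are ahead of it. I'll continue the sweep over the end.

```bash
python3 -m crank '{"travel":[[0.08,-1.1,0],[0.15,-2.2,0],[0.23,-3.3,0],[0.31,-4.4,0],[0.39,-5.5,0]],"turn":[[0,0,0],[0,0,0],[0,0,0],[0,0,0],[0,0,0]],"gripper":[1,1,1,1,1]}' 40
python3 -m crank '{"travel":[[0.08,-1.1,0],[0.15,-2.2,0],[0.23,-3.3,0],[0.31,-4.4,0],[0.39,-5.5,0]],"turn":[[0,0,0],[0,0,0],[0,0,0],[0,0,0],[0,0,0]],"gripper":[1,1,1,1,1]}' 40
python3 -m crank '{"travel":[[0.08,-1.1,0],[0.15,-2.2,0],[0.23,-3.3,0],[0.31,-4.4,0],[0.39,-5.5,0]],"turn":[[0,0,0],[0,0,0],[0,0,0],[0,0,0],[0,0,0]],"gripper":[1,1,1,1,1]}' 40
python3 -m crank '{"travel":[[0,0,0],[0,0,1],[0,0,4],[0,0,7],[0,0,10]],"turn":[[0,0,0],[0,0,0],[0,0,0],[0,0,0],[0,0,0]],"gripper":[1,1,1,1,1]}' 40
python3 - <<'E'
from h import *
t,s=grab("top"),grab("side")
a=cv2.resize(t["pixels"][160:250,205:345],(448,288),interpolation=2);b=cv2.resize(s["pixels"][170:300,210:320],(244,288),interpolation=2)
cv2.imwrite("pics/g4.png",np.hstack([a,b])[:,:,::-1])
for n,f,x in(("top",t,(200,160,345,245)),("side",s,(210,180,325,300))): print(n,[(c.round(1).tolist(),int(a)) for c,a,_,_ in blobs(f,(15,90,50),(32,255,255),x,8)])
E
```

```text
clock: 7.7
position: [0.602, -0.0354, 0.0663]
tool_rot: [-3.142, -0.0, -3.069]
force: [0.0, 0.1, -2.3]
grip_width: 0.0216
finger_force: 41.1
clock: 8.2
position: [0.6059, -0.0903, 0.0663]
tool_rot: [-3.142, -0.0, -3.069]
force: [0.9, 1.1, -0.6]
grip_width: 0.0212
finger_force: 41.1
clock: 8.7
position: [0.6098, -0.1453, 0.0663]
tool_rot: [-3.142, 0.0, -3.069]
force: [0.5, 0.6, -2.3]
grip_width: 0.0213
finger_force: 41.1
clock: 9.2
position: [0.6098, -0.1434, 0.1682]
tool_rot: [3.141, 0.0, -3.068]
force: [-0.1, -0.7, -1.1]
grip_width: 0.0212
finger_force: 41.0
top [([237.6, 196.2], 2335), ([340.0, 216.9], 409), ([215.8, 207.0], 64)]
side [([242.1, 182.7], 22), ([271.8, 182.8], 32), ([285.9, 182.8], 34), ([313.3, 183.9], 18), ([321.8, 183.7], 15), ([212.5, 187.3], 16), ([301.3, 186.4], 10), ([213.8, 198.6], 40), ([316.6, 195.4], 25), ([232.6, 197.6], 17), ([311.2, 196.9], 16), ([322.2, 198.6], 9), ([314.1, 208.4], 48), ([318.8, 212.1], 9), ([213.0, 217.2], 24), ([225.8, 216.0], 28), ([308.9, 220.1], 12), ([210.5, 221.4], 8), ([222.8, 220.5], 12), ([320.6, 223.1], 36), ([216.2, 228.7], 29), ([224.8, 225.9], 12), ([309.6, 232.9], 36), ([224.2, 230.8], 8), ([318.2, 232.4], 8), ([215.4, 243.7], 76), ([314.3, 248.1], 145), ([215.4, 260.4], 8), ([305.8, 260.5], 8), ([262.9, 269.9], 195), ([322.8, 263.8], 13), ([212.1, 265.2], 10), ([311.2, 268.4], 14), ([317.7, 266.7], 15), ([307.5, 273.0], 22), ([316.8, 278.2], 26), ([312.1, 287.9], 14), ([306.8, 287.7], 9), ([308.6, 295.1], 16)]
```

View pics/g4.png

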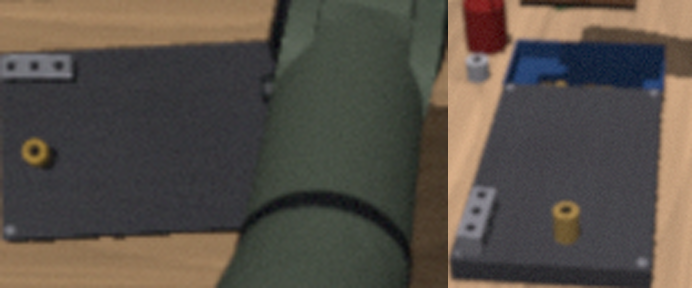

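The plate is clear and the bush is unmoved. I'll return the scraper to its original place.

```bash
python3 -m crank '{"travel":[[-1.7,-4.5,0],[-3.4,-9,0],[-5.1,-13.5,0],[-6.8,-18,0],[-8.5,-22.5,0]],"turn":[[0,0,-4],[0,0,-8],[0,0,-12],[0,0,-16],[0,0,-18]],"gripper":[1,1,1,1,1]}' 40
python3 -m crank '{"travel":[[-1.2,-2.7,-2],[-1.2,-2.7,-6],[-1.2,-2.7,-10],[-1.2,-2.7,-12],[-1.2,-2.7,-12.6]],"turn":[[0,0,0],[0,0,0],[0,0,0],[0,0,0],[0,0,0]],"gripper":[1,1,1,1,1]}' 40
python3 -m crank '{"travel":[[0,0,-0.2],[0,0,-0.4],[0,0,-0.5],[0,0,-0.5],[0,0,-0.5]],"turn":[[0,0,0],[0,0,0],[0,0,0],[0,0,0],[0,0,0]],"gripper":[1,1,1,1,1]}' 40
python3 - <<'E'
from h import *
t=grab("top")
print([(c.round(1).tolist(),int(a),onz(t,c,.006).round(3).tolist()) for c,a,_,_ in blobs(t,(15,90,50),(32,255,255),(203,174,331,230),4)])
E
```

```text
clock: 9.8
position: [0.5241, -0.3701, 0.1663]
tool_rot: [3.141, -0.0, 2.898]
force: [1.1, 0.1, -2.4]
grip_width: 0.0216
finger_force: 41.1
clock: 10.3
position: [0.5118, -0.3948, 0.0377]
tool_rot: [3.14, -0.004, 2.901]
force: [-0.3, -0.0, -1.7]
grip_width: 0.0211
finger_force: 41.0
clock: 10.8
position: [0.5131, -0.3965, 0.0359]
tool_rot: [-3.141, 0.001, 2.9]
force: [-0.4, 0.2, -1.7]
grip_width: 0.0215
finger_force: 41.0
[([215.0, 174.5], 51, [0.694, 0.161, 0.006]), ([203.0, 185.0], 5, [0.656, 0.201, 0.006]), ([306.0, 187.0], 21, [0.656, -0.155, 0.006]), ([203.0, 195.0], 13, [0.621, 0.199, 0.006]), ([302.9, 191.9], 8, [0.639, -0.144, 0.006]), ([306.4, 202.9], 17, [0.601, -0.156, 0.006]), ([203.4, 218.1], 42, [0.542, 0.195, 0.006]), ([215.8, 207.0], 63, [0.58, 0.154, 0.006]), ([304.6, 208.9], 34, [0.58, -0.15, 0.006])]
```

```bash
python3 -m crank '{"travel":[[0,0,-0.1],[0,0,-0.1],[0,0,-0.1],[0,0,-0.1],[0,0,-0.1]],"turn":[[0,0,0],[0,0,0],[0,0,0],[0,0,0],[0,0,0]],"gripper":[1,1,1,1,0.7]}' 40
python3 -m crank '{"travel":[[0,0,0],[0,0,0],[0,0,0],[0,0,2],[0,0,6]],"turn":[[0,0,0],[0,0,0],[0,0,0],[0,0,0],[0,0,0]],"gripper":[0.4,0.2,0.2,0.2,0.2]}' 40
python3 -m crank '{"travel":[[0,0,4],[0,0,8],[0,2,12],[0,6,13],[0,10,13]],"turn":[[0,0,0],[0,0,0],[0,0,0],[0,0,0],[0,0,0]],"gripper":[0.2,0.2,0.1,0,0]}' 40
```

```text
clock: 11.35
position: [0.513, -0.3965, 0.0348]
tool_rot: [-3.141, 0.001, 2.9]
force: [0.2, 0.1, -0.2]
grip_width: 0.0257
finger_force: 0.0
clock: 11.85
position: [0.5114, -0.3952, 0.0924]
tool_rot: [3.14, -0.005, 2.9]
force: [0.5, -0.7, 0.5]
grip_width: 0.0684
finger_force: 0.0
clock: 12.35
position: [0.5132, -0.296, 0.2263]
tool_rot: [-3.141, 0.003, 2.898]
force: [1.1, -0.3, -0.0]
grip_width: 0.0857
finger_force: 0.0
```

```bash
python3 -m crank '{"travel":[[-0.1,4.5,0],[-0.2,9,0],[-0.3,13.5,0],[-0.4,18,0],[-0.5,22.5,0]],"turn":[[0,0,1],[0,0,2],[0,0,2],[0,0,2],[0,0,2]],"gripper":[0,0,0,0,0]}' 40
python3 -m crank '{"travel":[[-0.1,4.5,0],[-0.2,9,0],[-0.3,13.5,0],[-0.4,18,0],[-0.5,22.5,0]],"turn":[[0,0,0],[0,0,0],[0,0,0],[0,0,0],[0,0,0]],"gripper":[0,0,0,0,0]}' 40
python3 -m crank '{"travel":[[-0.2,4.5,0],[-0.4,9,0],[-0.6,13.5,0],[-0.8,18,0],[-0.9,22,-1]],"turn":[[0,0,0],[0,0,0],[0,0,0],[0,0,0],[0,0,0]],"gripper":[0,0,0,0,0]}' 40
python3 -m crank '{"travel":[[0,0,-4],[0,0,-8],[0,0,-12],[0,0,-14],[0,0,-14]],"turn":[[0,0,0],[0,0,0],[0,0,0],[0,0,0],[0,0,0]],"gripper":[0,0,0,0,0]}' 40
python3 - <<'E'
from h import *
t,s=grab("top"),grab("side")
a=cv2.resize(s["pixels"][300:420,190:380],(475,300),interpolation=2)
b=cv2.resize(t["pixels"][195:256,355:430],(295,240),interpolation=2);c=cv2.resize(t["pixels"][165:240,255:340],(325,300)[0:2],interpolation=2)
cv2.imwrite("pics/g5.png",np.hstack([a,c])[:,:,::-1])
m=max(blobs(t,(5,118,40),(16,255,125),(360,200,395,260),30),key=lambda b:b[1]);print("scr",m[0],m[2])
print([(c.round(1).tolist(),int(a)) for c,a,_,_ in blobs(s,(15,90,50),(32,255,255),(240,190,308,207),3)])
E
```

```text
clock: 12.85
position: [0.5074, -0.0696, 0.2245]
tool_rot: [3.142, 0.0, 2.935]
force: [1.0, -0.1, -0.0]
grip_width: 0.0853
finger_force: 0.0
clock: 13.35
position: [0.5025, 0.1555, 0.2245]
tool_rot: [3.141, 0.0, 2.935]
force: [1.0, 0.2, 0.7]
grip_width: 0.0854
finger_force: 0.0
clock: 13.85
position: [0.4936, 0.3764, 0.2152]
tool_rot: [3.14, 0.001, 2.935]
force: [1.3, -0.6, 0.4]
grip_width: 0.0854
finger_force: 0.0
clock: 14.35
position: [0.4924, 0.3726, 0.0715]
tool_rot: [-3.138, -0.003, 2.935]
force: [-0.5, 0.4, 0.8]
grip_width: 0.0853
finger_force: 0.0
scr [377.99321267 230.18778281] ((378.11767578125, 230.02943420410156), (11.399173736572266, 41.71612548828125), 14.03624439239502)
[]
```

View pics/g5.png

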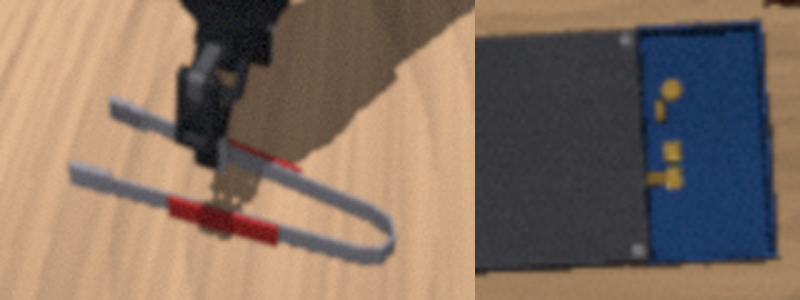

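The top crop shows all five chips in the tray (about (655–675, 90–180)), and the scraper stands where it was. The gripper hovers over the tongs. Before going down I'll check where the open fingertips are relative to the TCP.

```bash
python3 - <<'E'
from h import *
s=grab("side");o=bot.observe();p=np.array(o["position"]);a=o["tool_rot"][2]-np.pi/2;d=np.array([np.cos(a),np.sin(a),0]);e=np.array([-d[1],d[0],0])
print(p)
for dz in(-.013,0,.013):
    print(dz,[proj(s,p+w*d+h*e+[0,0,dz]).round(1).tolist() for w in(.0425,.057) for h in(-.011,.011)], "far",proj(s,p-.05*d+[0,0,dz]).round(1))
v=s["hsv"][340:385,274,2];print(v.tolist()); print(s["hsv"][366,262:290,2].tolist())
E
```

```text
[0.49439162 0.37408461 0.07563889]
-0.013 [[268.0, 371.9], [280.4, 375.9], [264.7, 379.1], [277.3, 383.2]] far [292.5 332.7]
0 [[267.9, 366.9], [280.4, 371.0], [264.5, 374.1], [277.2, 378.3]] far [292.6 327.8]
0.013 [[267.7, 361.8], [280.3, 365.9], [264.3, 369.0], [277.1, 373.2]] far [292.7 322.8]
[31, 26, 37, 31, 28, 25, 34, 25, 31, 36, 22, 33, 25, 26, 25, 33, 32, 32, 38, 25, 28, 24, 25, 26, 34, 30, 57, 121, 169, 186, 184, 169, 155, 138, 124, 124, 143, 164, 158, 142, 118, 99, 85, 89, 93]
[211, 206, 203, 197, 193, 177, 169, 154, 140, 121, 97, 85, 57, 46, 52, 79, 86, 91, 94, 94, 95, 93, 89, 84, 83, 78, 82, 81]
```

Open fingertips sit behind the TCP, as described, so I can go down to about 3 mm. I'll squeeze lightly to about 51 mm.

```bash
python3 -m crank '{"travel":[[0,0,-3],[0,0,-5.5],[0,0,-6.8],[0,0,-7.3],[0,0,-7.3]],"turn":[[0,0,0],[0,0,0],[0,0,0],[0,0,0],[0,0,0]],"gripper":[0,0,0,0,0]}' 40
python3 -m crank '{"travel":[[0,0,0],[0,0,0],[0,0,0],[0,0,0],[0,0,0]],"turn":[[0,0,0],[0,0,0],[0,0,0],[0,0,0],[0,0,0]],"gripper":[0.1,0.2,0.3,0.35,0.38]}' 40
python3 -m crank '{"travel":[[0,0,0],[0,0,0],[0,0,0],[0,0,0],[0,0,0]],"turn":[[0,0,0],[0,0,0],[0,0,0],[0,0,0],[0,0,0]],"gripper":[0.4,0.4,0.4,0.4,0.4]}' 40
```

```text
clock: 15.0
position: [0.4941, 0.3739, 0.0019]
tool_rot: [3.141, 0.0, 2.935]
force: [0.2, 0.2, 0.9]
grip_width: 0.0856
finger_force: 0.0
clock: 15.5
position: [0.4943, 0.3742, 0.0024]
tool_rot: [3.14, 0.001, 2.935]
force: [-0.7, 0.6, 10.6]
grip_width: 0.0533
finger_force: 7.9
clock: 16.0
position: [0.4944, 0.3742, 0.0024]
tool_rot: [3.14, 0.001, 2.935]
force: [-0.4, 0.5, 10.0]
grip_width: 0.0512
finger_force: 9.3
```

```bash
python3 -m crank '{"travel":[[0,0,0.2],[0,0,0.6],[0,0,1.5],[0,0,3],[0,0,5]],"turn":[[0,0,0],[0,0,0],[0,0,0],[0,0,0],[0,0,0]],"gripper":[0.4,0.4,0.4,0.4,0.4]}' 40
python3 -m crank '{"travel":[[0,0,3],[0,0,6],[0,0,9],[0,0,9],[0,0,9]],"turn":[[0,0,0],[0,0,0],[0,0,0],[0,0,0],[0,0,0]],"gripper":[0.4,0.4,0.4,0.4,0.4]}' 40
python3 - <<'E'
from h import *
t,s=grab("top"),grab("side")
cv2.imwrite("pics/g6t.png",t["pixels"][...,::-1]);cv2.imwrite("pics/g6s.png",s["pixels"][...,::-1])
a=cv2.resize(s["pixels"][250:420,170:380],(420,340),interpolation=2)
b=cv2.resize(t["pixels"][170:280,105:225],(371,340),interpolation=2)
cv2.imwrite("pics/g6.png",np.hstack([a,b])[:,:,::-1]);print(bot.observe()["position"])
E
```

```text
clock: 16.5
position: [0.4935, 0.3735, 0.0523]
tool_rot: [-3.141, -0.0, 2.935]
force: [0.4, 0.6, -1.9]
grip_width: 0.0513
finger_force: 5.4
clock: 17.0
position: [0.4939, 0.3738, 0.1426]
tool_rot: [3.14, 0.001, 2.935]
force: [-0.0, -0.7, -2.7]
grip_width: 0.0512
finger_force: 5.4
[0.49337498 0.37340567 0.14098814]
```

View pics/g6.png

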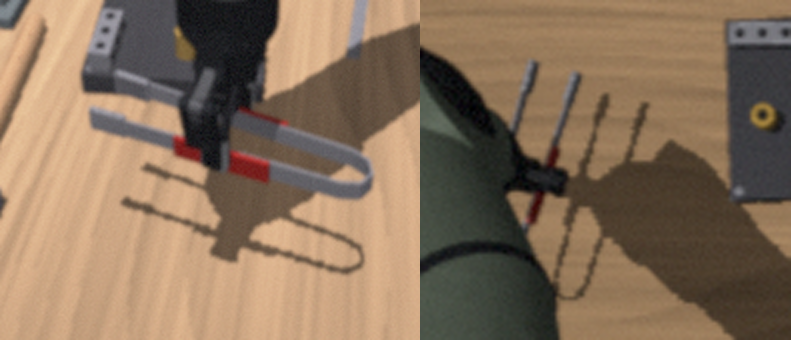

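The tongs are held level with jaws open. The picture budget is used up, so I'll measure the jaw tips numerically from here.

```bash
python3 - <<'E'
from h import *
t,s=grab("top"),grab("side");o=bot.observe();p=o["position"]
def legs(f,b,vmax):
    h=f["hsv"];m=np.zeros(h.shape[:2],np.uint8);x0,y0,x1,y1=b
    m[y0:y1,x0:x1]=((h[...,1]<75)&(h[...,2]<vmax))[y0:y1,x0:x1]*255
    n,l,st,c=cv2.connectedComponentsWithStats(m,connectivity=8)
    return [(st[i].tolist(),c[i].round(1).tolist(),np.argwhere(l==i)[:,::-1]) for i in range(1,n) if st[i,4]>12]
for st,c,q in legs(t,(128,183,165,225),170): print("top",st,c,"topmost",q[q[:,1].argmin()])
for st,c,q in legs(s,(205,280,285,340),190): print("side",st,c,"left",q[q[:,0].argmin()], "L-col rows",q[q[:,0]<=q[:,0].min()+1][:,1].tolist())
# prediction
a=o["tool_rot"][2]-np.pi;ax=np.array([np.cos(a),np.sin(a),0]);n=np.array([-ax[1],ax[0],0]);print("axis",np.degrees(a),p)
for sg in(1,-1):
  for z in(.0196,-.0024):
    P=p+.117*ax+sg*.0205*n+[0,0,z];print(sg,z,"top",proj(t,P).round(1),"side",proj(s,P).round(1))
E
```

```text
top [128, 189, 15, 36, 210] [134.3, 210.8] topmost [140 189]
top [148, 193, 9, 24, 76] [152.2, 203.4] topmost [154 193]
side [211, 280, 74, 58, 2097] [257.1, 297.5] left [211 283] L-col rows [280, 281, 282, 283, 283, 284, 284, 285, 285, 286, 286, 287, 287, 288, 288, 289, 289, 290, 290, 291, 291, 292, 292, 293, 294, 295]
side [214, 304, 43, 22, 433] [234.3, 314.2] left [214 306] L-col rows [304, 305, 306, 306, 307, 308, 309, 310, 311, 312, 313]
axis -11.854330089845552 [0.49335398 0.37333779 0.14053605]
1 0.0196 top [140.3 188.5] side [213.1 304.4]
1 -0.0024 top [142.4 189.7] side [214.3 313.7]
-1 0.0196 top [153.1 191.4] side [224.3 288.1]
-1 -0.0024 top [155.  192.6] side [225.2 297.3]
```

```bash
python3 -m crank '{"travel":[[-0.4,-4.1,0],[-0.8,-8.2,0],[-1.1,-12.3,0],[-1.5,-16.4,0],[-1.8,-20.4,0]],"turn":[[0,0,0],[0,0,0],[0,0,0],[0,0,0],[0,0,0]],"gripper":[0.4,0.4,0.4,0.4,0.4]}' 40
python3 -m crank '{"travel":[[0,0,-1],[0,0,-2],[0,0,-2.5],[0,0,-2.5],[0,0,-2.5]],"turn":[[0,0,0],[0,0,0],[0,0,0],[0,0,0],[0,0,0]],"gripper":[0.4,0.4,0.4,0.4,0.4]}' 40
cat > chk.py <<'E'
from h import *
t,s=grab("top"),grab("side");o=bot.observe();p=o["position"]
a=o["tool_rot"][2]-np.pi;ax=np.array([np.cos(a),np.sin(a),0]);n=np.array([-ax[1],ax[0],0]);J=p+.101*ax
b=[max(blobs(f,(15,80,60),(32,255,255),x,6),key=lambda b:b[1]) for f,x in((t,(205,195,232,220)),(s,(250,250,280,290)))]
print("tcp",p.round(4),"J",J.round(4),"bush",[(x[0].round(1),x[1]) for x in b],onz(t,b[0][0],.062).round(4))
for sg in(1,-1):
  for nm,P in(("tipTop",p+.117*ax+sg*.0205*n+[0,0,.0196]),("midTop",p+.08*ax+sg*.0215*n+[0,0,.0196])): print(sg,nm,proj(t,P).round(1),proj(s,P).round(1))
for y in range(196,218,1): print(y,t["hsv"][y,203:230,2].tolist())
E
python3 chk.py
```

```text
clock: 17.7
position: [0.475, 0.1679, 0.1408]
tool_rot: [-3.141, -0.001, 2.935]
force: [1.1, -0.3, -0.8]
grip_width: 0.051
finger_force: 5.4
clock: 18.2
position: [0.4756, 0.1704, 0.1161]
tool_rot: [-3.141, -0.0, 2.936]
force: [-0.1, 0.7, -1.0]
grip_width: 0.0514
finger_force: 5.4
tcp [0.4758 0.1702 0.1164] J [0.5747 0.1495 0.1164] bush [(array([215.2, 207. ]), np.int32(40)), (array([263.1, 269.9]), np.int32(196))] [0.5727 0.1483 0.062 ]
1 tipTop [206.8 196.6] [249.8 242.8]
1 midTop [203.6 207.9] [266.1 246.9]
-1 tipTop [219.5 199.5] [257.5 231.8]
-1 midTop [216.9 211. ] [273.7 235.1]
196 [148, 102, 61, 59, 60, 62, 56, 57, 61, 61, 63, 62, 61, 58, 59, 59, 60, 61, 59, 62, 60, 61, 58, 65, 62, 55, 62]
197 [151, 104, 63, 64, 72, 68, 61, 61, 57, 58, 63, 60, 62, 60, 58, 64, 60, 63, 58, 60, 60, 61, 61, 60, 58, 60, 60]
198 [146, 106, 72, 93, 113, 85, 60, 57, 62, 59, 61, 60, 60, 64, 59, 60, 60, 61, 59, 62, 58, 64, 60, 64, 66, 61, 59]
199 [135, 101, 70, 104, 128, 90, 59, 57, 59, 63, 60, 60, 63, 59, 61, 62, 63, 58, 61, 61, 59, 61, 63, 66, 65, 62, 61]
200 [124, 96, 68, 109, 111, 73, 58, 61, 60, 5
[... 1315 characters left out ...]
 54, 57, 67, 63, 64, 62, 60, 40]
212 [20, 18, 12, 8, 9, 11, 22, 52, 62, 63, 64, 62, 48, 42, 46, 78, 66, 42, 54, 61, 62, 62, 66, 59, 60, 46, 31]
213 [18, 14, 10, 20, 15, 17, 22, 41, 58, 66, 64, 58, 42, 28, 53, 70, 64, 56, 61, 63, 61, 64, 62, 59, 64, 43, 32]
214 [20, 19, 7, 13, 7, 9, 15, 28, 54, 62, 62, 63, 49, 42, 86, 76, 64, 60, 61, 66, 62, 62, 65, 59, 65, 42, 29]
215 [29, 20, 0, 12, 6, 19, 12, 22, 47, 57, 62, 50, 41, 54, 89, 74, 59, 62, 65, 63, 60, 64, 65, 62, 64, 44, 33]
216 [37, 21, 22, 12, 10, 12, 14, 21, 33, 57, 59, 47, 39, 72, 83, 72, 61, 62, 63, 63, 61, 61, 63, 62, 63, 47, 32]
217 [41, 32, 20, 18, 8, 15, 9, 3, 28, 48, 57, 44, 39, 85, 83, 68, 62, 61, 62, 60, 62, 61, 57, 60, 58, 45, 31]
```

Jaw tips are observed at (206.7,198) and (221,201), which puts them symmetric about the bush to within about 2 mm. I'll nudge x by 2 mm, descend, then squeeze.

```bash
python3 -m crank '{"travel":[[0.2,0,-1],[0.2,0,-2.5],[0.2,0,-4],[0.2,0,-5],[0.2,0,-5]],"turn":[[0,0,0],[0,0,0],[0,0,0],[0,0,0],[0,0,0]],"gripper":[0.4,0.4,0.4,0.4,0.4]}' 40
python3 -m crank '{"travel":[[0,0,-0.8],[0,0,-1.6],[0,0,-2.3],[0,0,-2.5],[0,0,-2.5]],"turn":[[0,0,0],[0,0,0],[0,0,0],[0,0,0],[0,0,0]],"gripper":[0.4,0.4,0.4,0.4,0.4]}' 40
python3 chk.py | head -5; python3 - <<'E'
from h import *
s=grab("side");h=s["hsv"]
for v in range(256,286,2): print(v,[f"{'B' if 15<=a<=32 and b>90 else ('g' if b<60 and c>85 else '.')}" for a,b,c in h[v,240:290].tolist()].__str__().replace("'","").replace(", ",""))
E
```

```text
clock: 18.8
position: [0.4772, 0.1695, 0.065]
tool_rot: [-3.14, -0.002, 2.935]
force: [-0.2, 0.4, -1.6]
grip_width: 0.051
finger_force: 5.4
clock: 19.3
position: [0.4776, 0.1696, 0.041]
tool_rot: [-3.141, -0.0, 2.935]
force: [0.2, -0.2, -2.0]
grip_width: 0.0516
finger_force: 5.4
tcp [0.4779 0.1697 0.0414] J [0.5767 0.1489 0.0414] bush [(array([215.4, 207. ]), np.int32(58)), (array([263.1, 265.8]), np.int32(109))] [0.5726 0.1478 0.062 ]
1 tipTop [210.3 199.8] [250.4 270. ]
1 midTop [207.2 210.5] [266.  274.2]
-1 tipTop [222.3 202.5] [257.8 258.6]
-1 midTop [219.9 213.4] [273.3 262. ]
256 [...................ggggggg........................]
258 [...................gggggggggggggg.................]
260 [....................gg.ggggggggggggggg............]
262 [.................g.BBBBBBBBB.g.ggggggggggggg......]
264 [................gBBBBBBBBBBBB...ggggggggggggggggg.]
266 [................gBBBBBBBBBBBB....gggggggggggggggg.]
268 [...........ggggg..BBBBBBBBBBB.......ggggggggggggg.]
270 [...........ggggggggg...BBBBBB...............ggggg.]
272 [...........ggggggggggggggggBB.....................]
274 [...........gggggggggggggggggggggggg...............]
276 [...........ggggggggggggggggggggggggggggggg.g......]
278 [............g..ggggggggggggggggggggggggggggggg.gg.]
280 [........................gg.ggggggggggggggggg......]
282 [.................................ggggggggggg......]
284 [.........................................ggg......]
```

The bush stands between the jaws, untouched and with no force. I'll squeeze gradually.

```bash
python3 -m crank '{"travel":[[0,0,0],[0,0,0],[0,0,0],[0,0,0],[0,0,0]],"turn":[[0,0,0],[0,0,0],[0,0,0],[0,0,0],[0,0,0]],"gripper":[0.42,0.44,0.46,0.47,0.48]}' 40
python3 -m crank '{"travel":[[0,0,0],[0,0,0],[0,0,0],[0,0,0],[0,0,0]],"turn":[[0,0,0],[0,0,0],[0,0,0],[0,0,0],[0,0,0]],"gripper":[0.5,0.52,0.54,0.56,0.58]}' 60
python3 chk.py | head -1
```

```text
clock: 19.95
position: [0.4778, 0.1698, 0.0414]
tool_rot: [3.141, 0.0, 2.935]
force: [0.6, 0.5, -0.8]
grip_width: 0.0443
finger_force: 9.2
clock: 20.45
position: [0.4777, 0.1696, 0.0413]
tool_rot: [-3.141, -0.0, 2.935]
force: [-0.7, -1.1, 1.0]
grip_width: 0.0426
finger_force: 60.3
tcp [0.4778 0.1696 0.0413] J [0.5766 0.1488 0.0413] bush [(array([215.9, 207.3]), np.int32(51)), (array([263.7, 265.1]), np.int32(93))] [0.5716 0.1459 0.062 ]
```

```bash
python3 -m crank '{"travel":[[0,0,0.2],[0,0,0.6],[0,0,1.2],[0,0,2],[0,0,3]],"turn":[[0,0,0],[0,0,0],[0,0,0],[0,0,0],[0,0,0]],"gripper":[0.6,0.6,0.6,0.6,0.6]}' 60
python3 -m crank '{"travel":[[0,0,1],[0,0,2],[0,0,3],[0,0,3.8],[0,0,4.5]],"turn":[[0,0,0],[0,0,0],[0,0,0],[0,0,0],[0,0,0]],"gripper":[0.6,0.6,0.6,0.6,0.6]}' 60
python3 -m crank '{"travel":[[0,0,1],[0,0,2],[0,0,3],[0,0,4],[0,0,4.5]],"turn":[[0,0,0],[0,0,0],[0,0,0],[0,0,0],[0,0,0]],"gripper":[0.6,0.6,0.6,0.6,0.6]}' 60
python3 -m crank '{"travel":[[0,0,0],[0,0,0],[0,0,0],[0,0,0],[0,0,0]],"turn":[[0,0,0],[0,0,0],[0,0,0],[0,0,0],[0,0,0]],"gripper":[0.6,0.6,0.6,0.6,0.6]}' 60
python3 - <<'E'
from h import *
t,s=grab("top"),grab("side")
B=[[(c.round(1).tolist(),int(a),r[1],p.min(0).tolist(),p.max(0).tolist()) for c,a,r,p in blobs(f,(15,80,50),(32,255,255),x,8) if a>15] for f,x in((t,(205,185,232,225)),(s,(240,190,290,290)))]
print(B)
for z in(.150,.167,.184): print(z,proj(t,(.572,.147,z)).round(1),proj(s,(.572,.147,z)).round(1))
h=s["hsv"]
for v in range(205,250,1): print(v,"".join('B' if 15<=a<=32 and b>80 else ('g' if b<60 and c>85 else '.') for a,b,c in h[v,235:290].tolist()))
E
```

```text
clock: 21.05
position: [0.4777, 0.1697, 0.072]
tool_rot: [-3.142, -0.0, 2.935]
force: [-0.2, -0.8, -2.5]
grip_width: 0.0426
finger_force: 60.8
clock: 21.55
position: [0.4778, 0.1697, 0.1171]
tool_rot: [3.141, 0.0, 2.935]
force: [-0.4, 0.3, -3.4]
grip_width: 0.0427
finger_force: 60.8
clock: 22.05
position: [0.478, 0.1698, 0.1624]
tool_rot: [3.141, 0.001, 2.935]
force: [-0.1, -0.0, -2.2]
grip_width: 0.0426
finger_force: 60.8
clock: 22.55
position: [0.4777, 0.1696, 0.161]
tool_rot: [-3.141, -0.0, 2.935]
force: [0.6, -0.5, -2.1]
grip_width: 0.0428
finger_force: 60.8
[[([211.0, 202.0], 63, (8.0, 8.0), [207.0, 198.0], [215.0, 206.0])], [([262.0, 220.5], 96, (13.218002319335938, 8.71622085571289), [255.0, 216.0], [268.0, 226.0])]]
0.15 [212.  203.2] [262.  232.8]
0.167 [211.3 202.3] [261.7 226.2]
0.184 [210.5 201.5] [261.5 219.4]
205 g......................................................
206 g..................ggg...gg............................
207 g..g.............gg..gggg..g...........g...............
208 ggggggg..........gg.B.gg.BBgg.......gggggg.............
209 ggggggg...........ggg
[... 1734 characters left out ...]
.........................gggggggggg.....
239 ............................................gggggg.....
240 ................................................gg.....
241 .......................................................
242 .......................................................
243 .......................................................
244 .......................................................
245 .......................................................
246 .......................................................
247 .......................................................
248 .......................................................
249 .......................................................
```

```bash
python3 chk.py | sed -n 2,5p; python3 - <<'E'
from h import *
t=grab("top");o=bot.observe();print(o["position"].round(4) if hasattr(o["position"],"round") else o["position"],o["clock"],np.abs(o["qd"]).max(),o["grip_width"])
print([(c.round(1).tolist(),int(a)) for c,a,_,_ in blobs(t,(15,90,50),(32,255,255),(235,178,331,228),4)])
m=max(blobs(t,(5,118,40),(16,255,125),(360,200,395,260),30),key=lambda b:b[1]);print("scr",m[0],m[2])
E
```

```text
[0.4777 0.1696 0.1612] 22.8 0.0033984274114697262 0.04283863548255609
[([306.0, 187.0], 21), ([303.0, 192.0], 9), ([306.4, 202.8], 16), ([304.6, 208.9], 34)]
scr [378.07829978 229.82102908] ((378.3108825683594, 229.9088897705078), (11.516498565673828, 41.534908294677734), 12.72435474395752)Traceback (most recent call last):
  File "chk.py", line 4, in <module>
    b=[max(blobs(f,(15,80,60),(32,255,255),x,6),key=lambda b:b[1]) for f,x in((t,(205,195,232,220)),(s,(250,250,280,290)))]
       ~~~^^^^^^^^^^^^^^^^^^^^^^^^^^^^^^^^^^^^^^^^^^^^^^^^^^^^^^^^
ValueError: max() iterable argument is empty
```

```bash
python3 - <<'E'
from h import *
s=grab("side");o=bot.observe();p=o["position"];a=o["tool_rot"][2]-np.pi;ax=np.array([np.cos(a),np.sin(a),0]);n=np.array([-ax[1],ax[0],0])
q=proj(s,p+.113*ax+.015*n+[0,0,.0196]);print("near tip predicted",q,"observed ~(251,222)")
if abs(q[1]-222)<4: print(bot.job_done())
E
```

```text
near tip predicted [250.83229171 223.74742124] observed ~(251,222)
the job is handed in; nothing more can be done
None
```

The job is handed in at about 23 s: all the chips are in the tray (four brass blobs seen, the largest read as two chips), the scraper stands back on the bench, and the tongs hold the bush level and still about 12 cm above the plate.

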